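# Turn over the blue balance plate

### The arm

A 6-joint arm with a two-finger parallel gripper is mounted at the origin on the work surface. World frame = base frame: x ahead of the robot, y to its left, z up, the work surface at z = 0. Lengths are in mm, angles in rad, forces in N, time in s.
With the tool pointing down it reaches from about 350 to 725 mm from the base axis. Payload 4.3 kg.
Tool frame: the origin (TCP) lies midway between the tips of the shut fingers; the grasp point (between the pads) lies 19 mm behind it; z points along the fingers, y is the direction in which the jaws open and shut (so a half turn about z gives the same grasp; the last joint's range is limited). The gripper opens to 85 mm and grips with 20 to 120 N. Pads are 22 mm wide; open, the fingers measure 114 mm over their backs; the gripper's body (76 mm by 85 mm) begins 54 mm behind the grasp point. The pads swing forward as they close: fully open they stand 13 mm farther back than shut.
Start: joints at [-1.312, 0.377, 0.081, 1.274, 0, 1.46], TCP at [207.298, -536.371, 231.329] pointing down, gripper open.
Joint ranges: [-2.72, 2.72], [-0.84, 1.66], [-1.02, 1.22], [-1.77, 2.12], [-1.37, 1.28], [-3.14, 3.14]. Speed limits (rad/s): [2.57, 2.57, 3.14, 3.14, 3.14, 3.14].

### API

Orientations are given as a unit quaternion [w, x, y, z].
In Python, from cell import arm gives the robot as it stands. The module is installed in compiled form; this text tells all that it offers.
- The arm moves only by the shell command python3 -m inch 'ROWS' [FORCE]. ROWS is JSON, a list of rows, each a list of 7 numbers: the shift along the tool's x, y, z in m, then the turn, a rotation vector about the tool's x, y, z in degrees, then the finger opening in m, from 0 to 0.0854. A call has 1 to 20 rows; each row is the pose to reach, as a shift and turn from the pose commanded when the call began, along the tool's axes at that moment; what a row does not reach only later rows make up. A row lasts 1/8 s, in which the tool goes at most 62.5 mm and 10.7 degrees, less where a joint would pass 70% of its speed; a pose out of reach is approached as far as the arm can. A call with a gripper value outside its range is refused whole. The fingers move at their own pace and stop on an object; FORCE is the grip in N (left out, the last holds). Time passes only in rows, so rows that repeat a pose let the fingers close. It gives the time, the measured TCP pose, the force and the opening at its end, in the units of the state.
- arm.get_state(): the state, without advancing time (a new reading comes with each control period).
- arm.camera(name): name is "side" or "top" or "wrist"; returns a dict with "frame" (420x560x3 uint8, blue, green, red), "fovy" (degrees; the focal length in pixels is half the picture's height over the tangent of half this angle, whatever the lens; pixels are square), "cx", "cy" (the principal point, pixels), "R" (3x3) and "t" (3): a world point X has camera coordinates R X + t; the wrist camera has in their place "tool_from_camera" (4x4, takes a point from camera to tool coordinates, whose origin is the TCP and whose axes are the flange's). Camera axes: x right, y down, z forward; pixel columns grow to the right and rows downward; lengths in mm; the calibration is good to about 2 mm. A picture is of the moment at which its call begins: read the wrist's pose just before it. There is no depth.
- arm.sign_off(): hands the job in, once; it reports no verdict.
The state is a dict: "clock": time; "joint_positions": joint angles; "qd": joint speeds; "joint_torque": joint torques, N m; "ee_pos": TCP position; "tcp_rot": TCP orientation; "contact_force": force on the tool from outside, world axes, zero at the start; "ft_torque": the same for the moment, N m; "width": finger opening in mm.
Only numpy, scipy, OpenCV 4.12 (cv2) and the standard library are available. Lean on these libraries where they do the work, as an engineer would, in place of code of your own. Each camera call takes 0.05 s, during which the arm holds its last target. There are 200 camera calls.

### The job

On the dust flap lie two brass plates, one with its blue face up and one with its red. Slide the blue one out over the flap's front edge, still lying flat, until both its side pins are clear of the edge; then take it by the pins, turn it over and lay it brass face up on the middle of the black rubber pad, lined up with the pad's long sides, keeping hold of it until it is laid down rather than letting it topple. Leave the red plate where it is.

Things in the scene. Friction and masses are not known exactly. Their poses are not given: they have to be found in the camera images.
- blue_plate: Plate to turn over, blue face up on the flap, other face bare brass; 110 (x) x 44 (y) x 6 mm, 0.16 kg. Origin at its centre, mid-thickness; +z out of the blue face. Two round-ended 6 mm pins stick out 8 mm from its long sides, 43 mm from the origin on -x (the end by the flap's front edge), mid-thickness; 60 mm across their tips. Pinched by the tips it swings freely and hangs straight down.
- red_plate: Plate to leave alone: same shape and size, but red face up, flat on the flap about 130 mm to one side of the blue one (either side).
- flap_edge (a point): Middle of the top front edge (nearest the robot) of the fixed, closed steel dust flap on the green housing. x runs back across the flap, y along the edge to the left, z up. The level flap is 200 mm deep (x) by 260 mm, its top 55 mm above the counter, with open air in front of the edge. Hinge knuckles at the back stay below its top.
- pad: Fixed black rubber pad on the counter right of the housing, 180 mm long (x) by 140 mm wide (y), 6 mm thick; origin at the centre of its underside, z up.
Not all that is in view belongs to the job. Several things look just like the pad: the one meant starts farthest to the robot's right.

How it is judged (in metres and radians):
On the way, in this order (a step that is already met when the one before it is completed fails the run):
1. the blue plate lies flat on the flap, sticking out at least 16 mm over the front edge (x of blue_plate in the frame of flap_edge between -0.01 and 0.039 m and angle between blue_plate's own z axis and vertical below 0.12 rad and z of blue_plate in the frame of flap_edge between -0.005 and 0.01 m), for 0.2 s.
2. still touched by the fingers, the blue plate is turned at least 45 degrees past upright with its centre less than 50 mm above the pad's underside (angle between blue_plate's own z axis and vertical above 2.36 rad and z of blue_plate in the frame of pad below 0.05 m and horizontal distance between blue_plate and pad below 0.06 m and contact force between the fingers and blue_plate above 0.2 N), for 0.1 s.
At the end, for the whole second after the job is handed in: The blue plate lies flat and at rest on the pad, brass face up (within about 9 degrees), its centre within 25 mm of the pad's centre and its length within 15 degrees of the pad's length, either way round (angle between blue_plate's own z axis and vertical above 2.99 rad and z of blue_plate in the frame of pad below 0.014 m and horizontal distance between blue_plate and pad below 0.025 m and angle between the x axis of blue_plate and the x axis of pad, either way round below 0.26 rad and linear speed of blue_plate below 0.02 m/s); the robot touches nothing.
It fails at once if the red plate is moved more than 20 mm (distance of red_plate from where it was at the start of the episode above 0.02 m).
It also fails if it takes over 70 s, if anything falls off the work surface, if the arm or the gripper's body presses on something with over 40 N, if the wrist force passes 120 N, or if a joint passes its speed limit or range.

## Working session

There is one attempt and no reset: what is moved stays moved. The work goes in short steps, Python scripts to look and compute and a shell command to move; the robot and the scene stay as the last step left them, time stands still between calls to the robot, and variables do not carry over. Pictures are saved under pics/ and viewed, about 8 in all and at most 12, crops included, and the job is handed in when it is done.

```bash
ls; mkdir -p pics; python3 - <<'E'
from cell import arm
import cv2,numpy as np
s=arm.get_state();print(s)
for n in("side","top"):
    c=arm.camera(n);cv2.imwrite(f"pics/{n}0.png",c["frame"]);print(n,{k:v for k,v in c.items() if k!="frame"})
E
```

```text
pics
{'clock': 0.0, 'joint_positions': array([-1.31232126e+00,  3.78097151e-01,  7.96204188e-02,  1.27440070e+00,
       -2.02520061e-05,  1.46048476e+00]), 'qd': array([-0.00061716,  0.00067755,  0.00011107, -0.0005271 ,  0.00275346,
       -0.00037078]), 'joint_torque': array([ 1.68912407e-03, -4.63609529e+01,  2.69871891e+01,  2.09769438e-02,
        2.01674112e-05, -5.97118856e-06]), 'ee_pos': array([ 207.10172633, -535.69936945,  230.33929894]), 'tcp_rot': array([-1.03694878e-03,  9.83047133e-01,  1.83350081e-01, -8.71136696e-05]), 'contact_force': array([-0.52974143, -0.45645435,  0.3413475 ]), 'ft_torque': array([3.68922806e-05, 5.34214701e-03, 3.16787420e-02]), 'width': 85.38750303592747}
side {'fovy': 42.9291146369305, 'cx': 278.3783597652068, 'cy': 210.1703433097295, 'R': array([[-0.88353098, -0.46809462,  0.01613791],
       [-0.36221188,  0.66102083, -0.657156  ],
       [ 0.29694369, -0.58646303, -0.75358182]]), 't': array([369.17361236, 222.8082207 , 885.09536922])}
top {'fovy': 57.61947762250971, 'cx': 284.7709339920419, 'cy': 210.33131775327152, 'R': array([[ 0.01612297, -0.99984976, -0.00636427],
       [-0.99364813, -0.01531334, -0.11148498],
       [ 0.11137077,  0.00812131, -0.99374574]]), 't': array([-34.05961549, 442.6604758 , 780.77429569])}
```

View pics/top0.png

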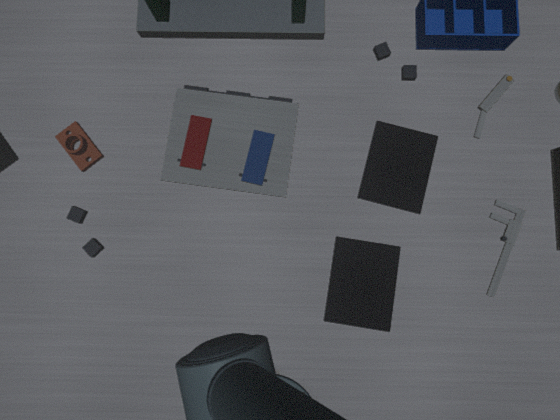

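View pics/side0.png

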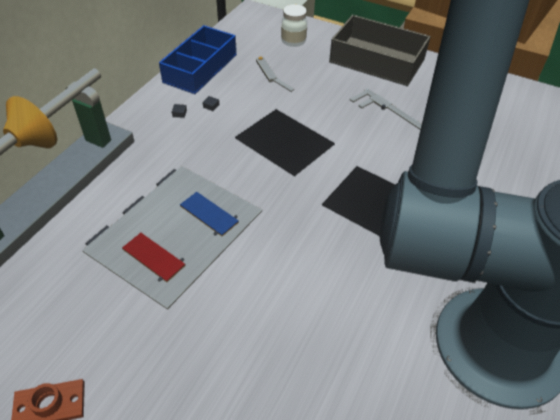

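The top view shows the flap with front corners near (161,181) and (287,197). The red plate is at (196,143), the blue one at (257,158), with the pins at the front end. Two pad-like sheets lie at (398,167) and (362,284). The side view shows the same objects, with the second sheet partly hidden by the arm.

```bash
cat > h.py <<'E'
import cv2,numpy as np
from scipy.spatial.transform import Rotation as Ro
def cam(arm,n):
    if n=="wrist":
        s=arm.get_state();c=arm.camera(n);q=s["tcp_rot"];T=np.eye(4)
        T[:3,:3]=Ro.from_quat(q,scalar_first=True).as_matrix();T[:3,3]=s["ee_pos"]
        M=np.linalg.inv(T@np.array(c["tool_from_camera"]));c["R"],c["t"]=M[:3,:3],M[:3,3]
    else:c=arm.camera(n)
    c["f"]=c["frame"].shape[0]/2/np.tan(np.radians(c["fovy"]/2));return c
def ray(c,p):
    d=c["R"].T@np.array([(p[0]-c["cx"])/c["f"],(p[1]-c["cy"])/c["f"],1]);return -c["R"].T@c["t"],d/np.linalg.norm(d)
def onz(c,p,z):
    o,d=ray(c,p);return o+d*(z-o[2])/d[2]
def tri(c1,p1,c2,p2):
    A=np.zeros((3,3));b=np.zeros(3);
    for o,d in(ray(c1,p1),ray(c2,p2)):P=np.eye(3)-np.outer(d,d);A+=P;b+=P@o
    X=np.linalg.solve(A,b);o,d=ray(c1,p1);return X,2*np.linalg.norm(np.cross(X-o,d))
def proj(c,X):
    Y=c["R"]@X+c["t"];return Y[:2]/Y[2]*c["f"]+[c["cx"],c["cy"]]
def blobs(m,amin=200):
    cs=cv2.findContours(m.astype(np.uint8),cv2.RETR_EXTERNAL,cv2.CHAIN_APPROX_NONE)[0]
    return [(cv2.contourArea(k),cv2.minAreaRect(k),k) for k in cs if cv2.contourArea(k)>amin]
def bluem(f):
    h=cv2.cvtColor(f,cv2.COLOR_BGR2HSV);return (h[...,0]>100)&(h[...,0]<130)&(h[...,1]>120)&(h[...,2]>40)
def redm(f):
    h=cv2.cvtColor(f,cv2.COLOR_BGR2HSV);return ((h[...,0]<5)|(h[...,0]>172))&(h[...,1]>150)&(h[...,2]>40)
E
python3 - <<'E'
from cell import arm
from h import *
np.set_printoptions(precision=1,suppress=True)
T=cam(arm,"top");S=cam(arm,"side");W=cam(arm,"wrist")
cv2.imwrite("pics/w0.png",W["frame"])
for a,b in zip([(161,181),(287,197),(299,101),(178,88)],[(167,306),(262,210),(182,167),(84,250)]):print("flap",*tri(T,a,S,b))
def cen(m):
    M=cv2.moments(m);return M["m10"]/M["m00"],M["m01"]/M["m00"]
for nm,fn in(("blue",bluem),("red",redm)):
    r=[]
    for c in(T,S):
        bs=[b for b in blobs(fn(c["frame"]),150)];print(nm,[(b[0],np.array(cen(b[2]))) for b in bs])
        r.append(bs)
    ref=(257,158) if nm=="blue" else(196,143);rs=(209,214) if nm=="blue" else(154,256)
    t=min(r[0],key=lambda b:np.hypot(*np.subtract(cen(b[2]),ref)));s=min(r[1],key=lambda b:np.hypot(*np.subtract(cen(b[2]),rs)))
    X,g=tri(T,cen(t[2]),S,cen(s[2]));print(nm,X,g)
    P=np.array([onz(T,p,61)[:2] for p in cv2.boxPoints(t[1])]);print("corners",P.tolist())
g=cv2.cvtColor(T["frame"],cv2.COLOR_BGR2GRAY);print("gray",g[167,398],g[284,362],g[200,330],g[150,2])
for a,r,k in blobs((g<50),800):
    P=np.array([onz(T,p[0],6)[:2] for p in k],np.float32);print("dark",a,cv2.minAreaRect(P))
print(S["frame"][140,285],S["frame"][200,355])
sg=cv2.cvtColor(S["frame"],cv2.COLOR_BGR2GRAY)
for a,r,k in blobs((sg<50),800):
    P=np.array([onz(S,p[0],6)[:2] for p in k],np.float32);print("darkS",a,cv2.minAreaRect(P))
E
```

```text
flap [497.9 227.2  58.8] 4.617897125418688
flap [468.9 -31.1  49.5] 2.0782264312407075
flap [670.7 -54.4  48.8] 5.077116689657921
flap [696.3 202.4  53.2] 0.678722576956828
blue [(942.0, array([257.6, 157.1])), (3949.0, array([471.6,  23.5]))]
blue [(969.5, array([209. , 212.8])), (3065.0, array([197.5,  58.6]))]
blue [548.   30.   59.8] 0.11026609918374583
corners [[500.48920190641047, 61.43528204701671], [605.857982582881, 38.581488985317705], [596.058519983369, -1.9243507278160479], [491.0202780323172, 21.481514685064326]]
red []
red [(1166.5, array([153.5, 256.5]))]Traceback (most recent call last):
  File "<stdin>", line 15, in <module>
ValueError: min() iterable argument is empty
```

View pics/w0.png

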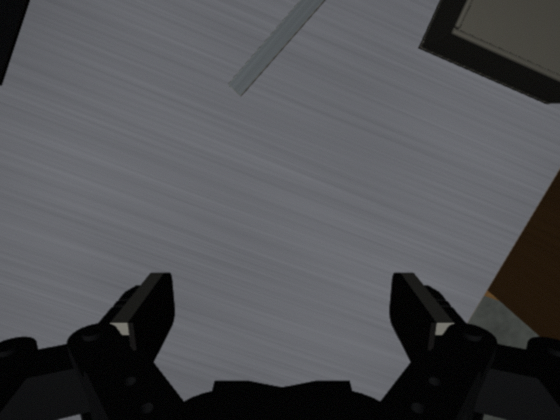

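```bash
python3 - <<'E'
from cell import arm
from h import *
np.set_printoptions(precision=1,suppress=True)
T=cam(arm,"top");S=cam(arm,"side")
for c,n,sd in((T,"T",[(398,167),(362,284)]),(S,"S",[(285,140),(355,200)])):
    g=cv2.cvtColor(c["frame"],cv2.COLOR_BGR2GRAY)
    for p in sd:
        thr=(int(g[p[1],p[0]])+int(np.median(g)))//2
        m=(g<thr).astype(np.uint8);_,l=cv2.connectedComponents(m)
        k=max(blobs(l==l[p[1],p[0]]),key=lambda b:b[0])[2]
        P=np.array([onz(c,q[0],6)[:2] for q in k],np.float32);r=cv2.minAreaRect(P)
        print(n,g[p[1],p[0]],r,cv2.boxPoints(r).tolist(), cv2.boxPoints(cv2.minAreaRect(k)).tolist())
h=cv2.cvtColor(T["frame"],cv2.COLOR_BGR2HSV)[143,196];print(h)
k=max(blobs(bluem(S["frame"])&(np.mgrid[:420,:560][0]>150)),key=lambda b:b[0])[2]
P=np.array([onz(S,q[0],61)[:2] for q in k],np.float32);print(cv2.minAreaRect(P))
print("red",tri(T,(196,143),S,(153.5,256.5)))
# flap edges: check with pixel
print([onz(T,p,55) for p in [(161,181),(287,197),(299,101),(178,88)]])
E
```

```text
T 35 ((545.7180786132812, -271.7423095703125), (138.97894287109375, 179.31134033203125), 75.8988037109375) [[441.83392333984375, -317.2945556640625], [615.7420043945312, -360.98114013671875], [649.6022338867188, -226.1900634765625], [475.69415283203125, -182.50347900390625]] [[356.7647399902344, 197.94119262695312], [376.2353210449219, 120.05883026123047], [439.0588684082031, 135.76470947265625], [419.5882873535156, 213.64706420898438]]
T 29 ((293.2504577636719, -192.44512939453125), (139.2656707763672, 179.16525268554688), 81.89470672607422) [[194.7449951171875, -248.75189208984375], [372.1204833984375, -274.01287841796875], [391.75592041015625, -136.13836669921875], [214.38043212890625, -110.87738037109375]] [[322.999755859375, 321.5573425292969], [335.61444091796875, 236.05787658691406], [401.97320556640625, 245.84854125976562], [389.3585205078125, 331.3480224609375]]
S 37 ((545.9624633789062, -269.973876953125), (140.42971801757812, 180.21343994140625), 75.83833312988281) [[441.41546630859375, -316.00946044921875], [616.152099609375, -360.10028076171875], [650.5094604492188, -223
[... 156 characters left out ...]
625, 142.7869873046875], [307.1047058105469, 184.28158569335938]]
S 37 ((149.08079528808594, -512.17138671875), (786.57373046875, 1256.11279296875), 28.933914184570312) [[-498.9693603515625, -152.7823944091797], [108.73867797851562, -1252.1051025390625], [797.1309814453125, -871.5603637695312], [189.42291259765625, 227.7623291015625]] [[304.0, 0.0], [559.0, 0.0], [559.0, 408.0], [304.0, 408.0]]
[  1 127  84]
((548.8872680664062, 29.649715423583984), (43.31794738769531, 108.18270874023438), 77.4648666381836)
red (array([577.3, 158.5,  58.5]), np.float64(1.8435877426013174))
[array([496.4, 227.5,  55. ]), array([467.1, -31.4,  55. ]), array([670.8, -53.4,  55. ]), array([695.8, 202. ,  55. ])]
```

```bash
python3 -m inch '[[0.27,-0.2,0.02,0,0,-73,0.085],[0.27,-0.2,0.02,0,0,-73,0.085],[0.27,-0.2,0.02,0,0,-73,0.085],[0.27,-0.2,0.02,0,0,-73,0.085],[0.27,-0.2,0.02,0,0,-73,0.085],[0.27,-0.2,0.02,0,0,-73,0.085],[0.27,-0.2,0.02,0,0,-73,0.085],[0.535,-0.397,0.05,0,0,-146.5,0.085],[0.535,-0.397,0.05,0,0,-146.5,0.085],[0.535,-0.397,0.05,0,0,-146.5,0.085],[0.535,-0.397,0.05,0,0,-146.5,0.085],[0.535,-0.397,0.05,0,0,-146.5,0.085],[0.535,-0.397,0.05,0,0,-146.5,0.085],[0.535,-0.397,0.05,0,0,-146.5,0.085],[0.535,-0.397,0.05,0,0,-146.5,0.085],[0.535,-0.397,0.05,0,0,-146.5,0.085],[0.535,-0.397,0.05,0,0,-146.5,0.085]]' 25
python3 - <<'E'
from cell import arm
from h import *
np.set_printoptions(precision=2,suppress=True)
s=arm.get_state();print(s["ee_pos"],Ro.from_quat(s["tcp_rot"],scalar_first=True).as_matrix(),s["joint_positions"])
W=cam(arm,"wrist");cv2.imwrite("pics/w1.png",W["frame"])
for a,r,k in blobs(bluem(W["frame"])):
    P=np.array([onz(W,q[0],61)[:2] for q in k],np.float32);print(a,r,cv2.minAreaRect(P))
E
```

```text
clock: 2.48
ee_pos: [563.1, 26.4, 181.4]
tcp_rot: [0.0, 0.109, 0.994, -0.0]
contact_force: [-0.5, 0.0, 0.5]
width: 84.6
[563.1   26.38 181.41] [[-0.98  0.22  0.  ]
 [ 0.22  0.98 -0.  ]
 [-0.   -0.   -1.  ]] [-0.07  0.37 -0.06  1.14 -0.    0.15]
8538.0 ((281.5, 183.0), (146.0, 63.0), 90.0) ((548.9575805664062, 29.70363998413086), (44.33430862426758, 108.97227478027344), 77.45994567871094)
```

View pics/w1.png

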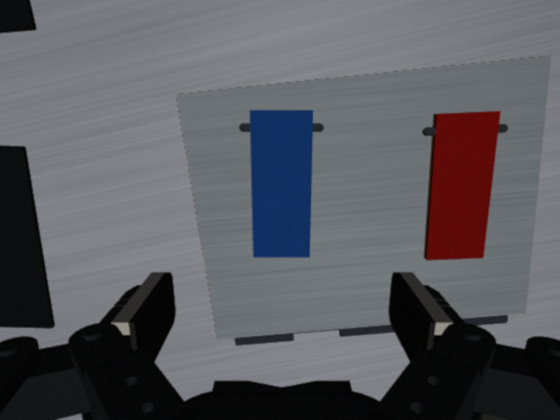

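The wrist view shows the blue plate at (281,183), with pins at (244,127) and (318,127). The front edge runs from (178,95) to (548,57). All three views agree on a plate centre of (549,30) and a yaw of -12.5°.

```bash
python3 -m inch '[[0,0,0.05,0,0,0,0.085],[0,0,0.1,0,0,0,0.085],[0,0,0.12,0,0,0,0.052],[0,0,0.12,0,0,0,0.052],[0,0,0.124,0,0,0,0.052],[0,0,0.124,0,0,0,0.052],[0,0,0.124,0,0,0,0.052],[0,0,0.124,0,0,0,0.052],[0,0,0.124,0,0,0,0.052]]' 25
python3 - <<'E'
from cell import arm
from h import *
np.set_printoptions(precision=2,suppress=True)
s=arm.get_state();W=cam(arm,"wrist");cv2.imwrite("pics/w2.png",W["frame"])
c=cv2.imread("pics/w1.png");W1=W
print(s["ee_pos"],s["contact_force"])
E
```

```text
clock: 3.65
ee_pos: [563.4, 26.8, 57.5]
tcp_rot: [0.0, 0.108, 0.994, -0.0]
contact_force: [-0.3, -0.2, 0.2]
width: 51.9
[563.41  26.8   57.54] [-0.33 -0.17  0.15]
```

```bash
for i in 1 2; do python3 -m inch '[[0,0,0.001,0,0,0,0.052],[0,0,0.002,0,0,0,0.052],[0,0,0.002,0,0,0,0.052]]' | grep -E 'ee_pos|force'; done; python3 -m inch '[[0,0,0.001,0,0,0,0.052],[0,0,0.001,0,0,0,0.052],[0,0,0.001,0,0,0,0.052]]' | grep -E 'ee_pos|force'
```

```text
ee_pos: [563.1, 26.8, 55.1]
contact_force: [-0.2, 0.8, 0.1]
ee_pos: [563.1, 26.8, 53.1]
contact_force: [1.2, -0.3, 0.6]
ee_pos: [563.2, 26.7, 52.3]
contact_force: [0.7, -0.1, -0.6]
```

```bash
python3 -m inch '[[0,0,0.001,0,0,0,0.052],[0,0,0.001,0,0,0,0.052],[0,0,0.001,0,0,0,0.052]]' | grep -E 'ee_pos|force'
```

```text
ee_pos: [563.4, 26.8, 51.7]
contact_force: [-1.3, -1.2, 4.7]
```

```bash
python3 -m inch '[[0,0,-0.003,0,0,0,0.052],[0,0,-0.003,0,0,0,0.052],[0,0,-0.003,0,0,0,0.036],[0,0,-0.003,0,0,0,0.036],[0,0,-0.003,0,0,0,0.036],[0,0,-0.003,0,0,0,0.036],[0,0,-0.003,0,0,0,0.036],[0,0,-0.003,0,0,0,0.036]]' 25
python3 - <<'E'
from cell import arm
from h import *
W=cam(arm,"wrist")
c=dict(W);s=arm.get_state()
# edge from pic w1 taken at TCP (563.1,26.38,181.41), same orientation
import numpy as np
c["t"]=W["t"]+W["R"]@(np.array(s["ee_pos"])-[563.1,26.38,181.41])
a,b=onz(c,(178,95),55),onz(c,(548,57),55);print(a,b,(a+b)/2,np.linalg.norm(a-b),np.degrees(np.arctan2(b[0]-a[0],b[1]-a[1])))
print([onz(c,p,55) for p in((217,338),(527,313))])
E
```

```text
clock: 6.2
ee_pos: [563.3, 26.7, 54.4]
tcp_rot: [0.0, 0.108, 0.994, -0.0]
contact_force: [-0.1, -1.6, 3.3]
width: 42.9
[470.25941918 -27.30479834  55.        ] [500.90370698 226.70500789  55.        ] [485.58156308  99.70010477  55.        ] 255.85162503503156 6.8790405485121076
[array([666.05792232, -52.23629702,  55.        ]), array([698.40701584, 205.94473898,  55.        ])]
```

```bash
python3 -m inch '[[0.003,0,0,0,0,0,0.036],[0.008,0,0,0,0,0,0.036],[0.014,0,0,0,0,0,0.036],[0.02,0,0,0,0,0,0.036],[0.026,0,0,0,0,0,0.036],[0.032,0,0,0,0,0,0.036],[0.038,0,0,0,0,0,0.036],[0.044,0,0,0,0,0,0.036],[0.05,0,0,0,0,0,0.036],[0.055,0,0,0,0,0,0.036],[0.059,0,0,0,0,0,0.036],[0.061,0,0,0,0,0,0.036],[0.061,0,0,0,0,0,0.036],[0.061,0,0,0,0,0,0.036],[0.061,0,0,0,0,0,0.036]]'
python3 - <<'E'
from cell import arm
from h import *
W=cam(arm,"wrist");cv2.imwrite("pics/w3.png",W["frame"]);T=cam(arm,"side");cv2.imwrite("pics/s3.png",T["frame"])
cv2.imwrite("pics/m3.png",np.hstack([W["frame"][:300,100:460],cv2.resize(T["frame"][130:330,80:300],None,fx=1.5,fy=1.5)]))
E
```

```text
clock: 8.12
ee_pos: [503.4, 39.9, 54.4]
tcp_rot: [-0.0, 0.108, 0.994, 0.0]
contact_force: [0.5, 0.4, 5.4]
width: 43.1
```

View pics/m3.png

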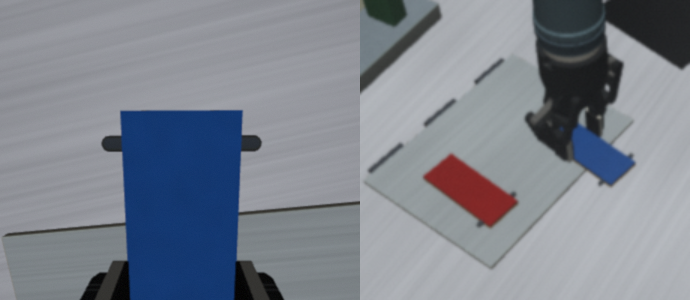

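The plate now sticks out flat over the edge. Its pins are clear, at (211,143) and (352,143) in the full wrist picture, and the red plate hasn't moved. Next I release, rise and re-measure.

```bash
python3 -m inch '[[0,0,0,0,0,0,0.055],[0,0,0,0,0,0,0.055],[0,0,0,0,0,0,0.055],[0,0,-0.03,0,0,0,0.07],[0,0,-0.08,0,0,0,0.085],[0.03,0,-0.08,0,0,0,0.085],[0.03,0,-0.08,0,0,0,0.085],[0.03,0,-0.08,0,0,0,0.085]]'
python3 - <<'E'
from cell import arm
from h import *
s=arm.get_state();W=cam(arm,"wrist");cv2.imwrite("pics/w4.png",W["frame"]);T=cam(arm,"side")
m=bluem(W["frame"])
for a,r,k in blobs(m):
    P=np.array([onz(W,q[0],61)[:2] for q in k],np.float32);r=cv2.minAreaRect(P);print(a,r)
    c=np.array(r[0]);e=np.array([484,99.]);y=np.radians(-6.7);print("flap x",(c-e)@[np.cos(y),np.sin(y)])
    R=Ro.from_quat(s["tcp_rot"],scalar_first=True).as_matrix()
    ps=np.radians(r[2]-90);pin=np.r_[c-43*np.array([np.cos(ps),np.sin(ps)]),58];print("pin",pin,"in tool",R.T@(pin-s["ee_pos"]),np.degrees(ps))
k=max(blobs(bluem(T["frame"])&(np.mgrid[:420,:560][0]>150),80),key=lambda b:b[0])[2]
print(k.reshape(-1,2).min(0),k.reshape(-1,2).max(0),proj(T,np.r_[c,61]))
E
```

```text
clock: 9.22
ee_pos: [474.5, 46.2, 133.9]
tcp_rot: [-0.0, 0.108, 0.994, -0.0]
contact_force: [-0.1, -0.1, 1.1]
width: 84.9
11059.5 ((489.0606689453125, 43.278533935546875), (43.86761474609375, 109.04808807373047), 77.70565032958984)
flap x 11.527172381510486
pin [447.04680609  52.43469731  58.        ] in tool [28.13487201  0.2352598  75.88271145] -12.294349670410156
[204 212] [261 252] [232.59782068 229.20984048]
```

View pics/w4.png

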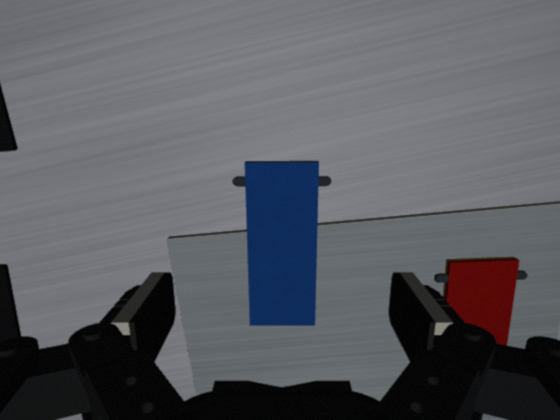

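The plate lies flat at flap x ≈ 11.5 mm, with its pins at (238,181) and (326,181), clear of the edge. I'll take the pins near the fingertips.

```bash
python3 -m inch '[[0.028,0,0.01,0,0,0,0.085],[0.028,0,0.05,0,0,0,0.085],[0.028,0,0.08,0,0,0,0.085],[0.028,0,0.087,0,0,0,0.07],[0.028,0,0.087,0,0,0,0.07],[0.028,0,0.087,0,0,0,0.07],[0.028,0,0.087,0,0,0,0.05],[0.028,0,0.087,0,0,0,0.05],[0.028,0,0.087,0,0,0,0.05],[0.028,0,0.087,0,0,0,0.05],[0.028,0,0.087,0,0,0,0.05],[0.028,0,0.087,0,0,0,0.05]]' 30
python3 - <<'E'
from cell import arm
from h import *
W=cam(arm,"wrist");T=cam(arm,"side")
cv2.imwrite("pics/m5.png",np.hstack([W["frame"][120:420,100:460],cv2.resize(T["frame"][160:310,140:320],None,fx=2,fy=2)]))
E
```

```text
clock: 10.82
ee_pos: [447.0, 52.4, 47.3]
tcp_rot: [0.0, 0.108, 0.994, 0.0]
contact_force: [1.3, 0.3, 0.9]
width: 56.3
```

View pics/m5.png

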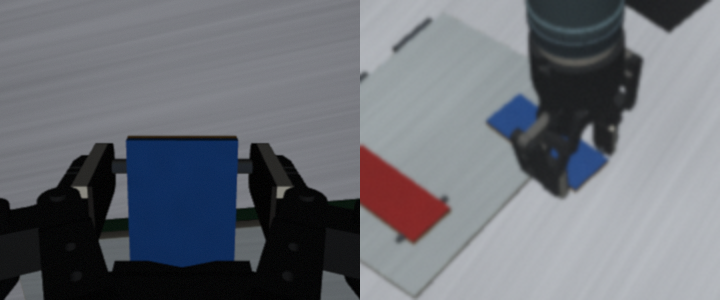

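The pads close on both pins, at (112,165) and (252,165) in the left crop. Now a slow lift.

```bash
python3 -m inch '[[0,0,-0.002,0,0,0,0.05],[0,0,-0.006,0,0,0,0.05],[0,0,-0.012,0,0,0,0.05],[0,0,-0.02,0,0,0,0.05],[0,0,-0.028,0,0,0,0.05],[0,0,-0.036,0,0,0,0.05],[0,0,-0.044,0,0,0,0.05],[0,0,-0.052,0,0,0,0.05],[0,0,-0.06,0,0,0,0.05],[0,0,-0.068,0,0,0,0.05],[0,0,-0.076,0,0,0,0.05],[0,0,-0.084,0,0,0,0.05],[0,0,-0.092,0,0,0,0.05],[0,0,-0.1,0,0,0,0.05],[0,0,-0.108,0,0,0,0.05],[0,0,-0.116,0,0,0,0.05],[0,0,-0.124,0,0,0,0.05],[0,0,-0.13,0,0,0,0.05],[0,0,-0.13,0,0,0,0.05],[0,0,-0.13,0,0,0,0.05]]'
python3 - <<'E'
from cell import arm
from h import *
W=cam(arm,"wrist");T=cam(arm,"side")
cv2.imwrite("pics/m6.png",np.hstack([W["frame"][120:420,100:460],cv2.resize(T["frame"][110:310,140:380],None,fx=1.5,fy=1.5)]))
E
```

```text
clock: 13.42
ee_pos: [446.8, 52.3, 177.1]
tcp_rot: [-0.0, 0.108, 0.994, -0.0]
contact_force: [0.1, -1.5, -1.3]
width: 55.7
```

View pics/m6.png

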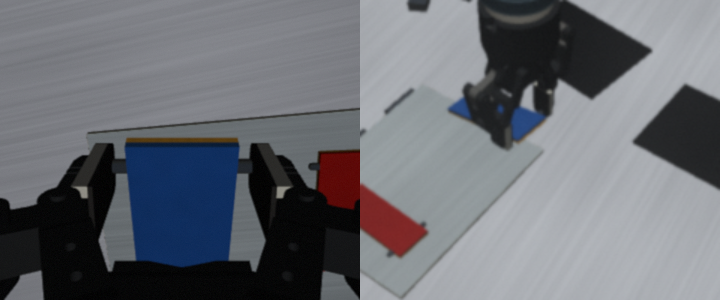

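The plate is held (pins at (118,166) and (245,166) in the crop) but only slightly tilted: pin friction stops it swinging. I'll ease the grip to 20 N.

```bash
cat > tilt.py <<'E'
from cell import arm
from h import *
W=cam(arm,"wrist");b=max(blobs(bluem(W["frame"]),50),key=lambda b:b[0]);print(b[0],cv2.boundingRect(b[2]))
S=cam(arm,"side");print("side",[(q[0],cv2.boundingRect(q[2])) for q in blobs(bluem(S["frame"])&(np.mgrid[:420,:560][0]>100),40)])
E
python3 tilt.py; python3 -m inch '[[0,0,0,0,0,0,0.05],[0,0,0,0,0,0,0.05],[0,0,0,0,0,0,0.05],[0,0,0,0,0,0,0.05],[0,0,0,0,0,0,0.05],[0,0,0,0,0,0,0.05]]' 20; python3 tilt.py
```

```text
12259.5 (225, 263, 114, 124)
side [(263.5, (240, 181, 23, 22)), (85.5, (200, 175, 14, 14))]
clock: 14.38
ee_pos: [447.0, 52.3, 177.3]
tcp_rot: [0.0, 0.108, 0.994, -0.0]
contact_force: [0.9, 0.4, -1.6]
width: 55.7
12262.5 (225, 263, 114, 124)
side [(264.0, (240, 181, 23, 22)), (86.0, (200, 175, 14, 14))]
```

```bash
python3 -m inch '[[0,0,0,0,0,0,0.054],[0,0,0,0,0,0,0.054],[0,0,0,0,0,0,0.054]]' 20|grep width; python3 tilt.py;python3 -m inch '[[0,0,0,0,0,0,0.0555],[0,0,0,0,0,0,0.0555],[0,0,0,0,0,0,0.0555]]' 20|grep width; python3 tilt.py
```

```text
width: 55.9
12260.5 (225, 263, 114, 124)
side [(266.0, (240, 181, 23, 22)), (84.0, (200, 175, 14, 14))]
width: 56.1
12258.5 (225, 263, 114, 124)
side [(265.0, (240, 181, 23, 22)), (85.0, (200, 175, 14, 14))]
```

```bash
python3 -m inch '[[0,0,0,0,0,0,0.0563],[0,0,0,0,0,0,0.0563],[0,0,0,0,0,0,0.0563]]' 20|grep width; python3 tilt.py;python3 -m inch '[[0,0,0,0,0,0,0.057],[0,0,0,0,0,0,0.057],[0,0,0,0,0,0,0.057]]' 20|grep width; python3 tilt.py
```

```text
width: 56.5
12095.5 (225, 264, 115, 123)
side [(258.5, (240, 181, 23, 22)), (81.0, (200, 176, 14, 14))]
width: 57.3
712.0 (222, 285, 120, 7)
side []
```

```bash
python3 -m inch '[[0,0,0,0,0,0,0.057],[0,0,0,0,0,0,0.057],[0,0,0,0,0,0,0.0565],[0,0,0,0,0,0,0.056],[0,0,0,0,0,0,0.056]]' 20
python3 - <<'E'
from cell import arm
from h import *
W=cam(arm,"wrist");T=cam(arm,"side")
cv2.imwrite("pics/m7.png",np.hstack([W["frame"][120:420,100:460],cv2.resize(T["frame"][110:310,140:380],None,fx=1.5,fy=1.5)]))
E
python3 tilt.py
```

```text
clock: 17.0
ee_pos: [447.0, 52.3, 177.3]
tcp_rot: [0.0, 0.108, 0.994, -0.0]
contact_force: [-1.2, 0.9, -0.8]
width: 56.6
1723.0 (222, 282, 120, 18)
side []
```

View pics/m7.png

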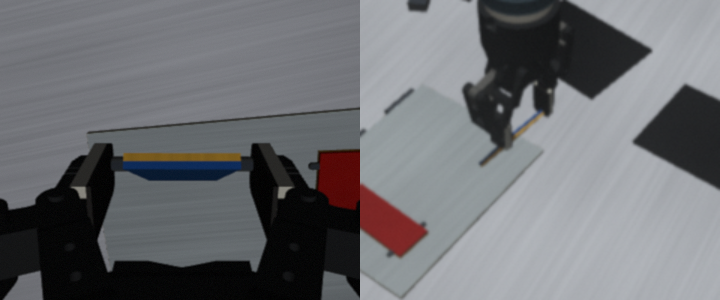

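The plate hangs nearly upright from its pins: brass edge at (180,157), blue face behind, in the left crop. Now I carry it over the pad.

```bash
python3 -m inch '[[-0.003,-0.008,0,0,0,0,0.056],[-0.009,-0.024,0,0,0,0.2,0.056],[-0.017,-0.044,0,0,0,0.4,0.056],[-0.025,-0.064,0,0,0,0.6,0.056],[-0.033,-0.084,0,0,0,0.8,0.056],[-0.041,-0.104,0,0,0,1,0.056],[-0.049,-0.124,0,0,0,1.2,0.056],[-0.057,-0.144,0,0,0,1.4,0.056],[-0.065,-0.164,0,0,0,1.7,0.056],[-0.073,-0.184,0,0,0,1.7,0.056],[-0.081,-0.204,0,0,0,1.7,0.056],[-0.089,-0.224,0,0,0,1.7,0.056],[-0.097,-0.244,0,0,0,1.7,0.056],[-0.105,-0.264,0,0,0,1.7,0.056],[-0.112,-0.282,0,0,0,1.7,0.056],[-0.115,-0.29,0,0,0,1.7,0.056],[-0.116,-0.293,0,0,0,1.7,0.056],[-0.116,-0.293,0,0,0,1.7,0.056],[-0.116,-0.293,0,0,0,1.7,0.056]]'
python3 - <<'E'
from cell import arm
from h import *
W=cam(arm,"wrist");T=cam(arm,"side")
cv2.imwrite("pics/m8.png",np.hstack([W["frame"][120:420,100:460],cv2.resize(T["frame"][30:230,180:420],None,fx=1.5,fy=1.5)]))
# pad fit from wrist
g=cv2.cvtColor(W["frame"],cv2.COLOR_BGR2GRAY);print(g[100,280],g[10,10])
E
python3 tilt.py
```

```text
clock: 19.58
ee_pos: [497.4, -258.1, 177.4]
tcp_rot: [-0.0, 0.122, 0.993, 0.0]
contact_force: [0.4, 0.1, -2.2]
width: 56.5
170 151
1847.0 (222, 282, 120, 20)
side []
```

View pics/m8.png

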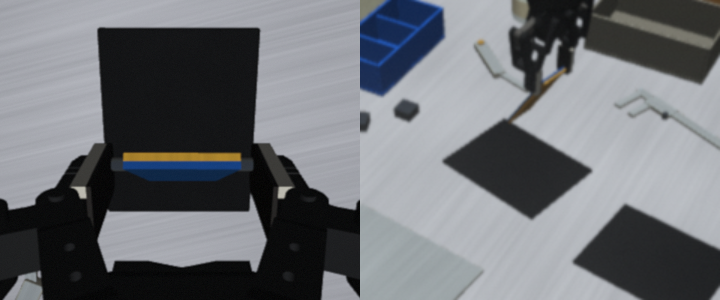

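The plate is held in line with the pad but still leans a little. I'll loosen the grip to let it hang, tighten it again, then tilt the tool 30° so the far end leads toward the robot.

```bash
python3 -m inch '[[0,0,0,0,0,0,0.057],[0,0,0,0,0,0,0.057],[0,0,0,0,0,0,0.0572],[0,0,0,0,0,0,0.0572],[0,0,0,0,0,0,0.0572],[0,0,0,0,0,0,0.0572],[0,0,0,0,0,0,0.0572]]' 20|grep width; python3 tilt.py; python3 -m inch '[[0,0,0,0,0,0,0.056],[0,0,0,0,0,0,0.055],[0,0,0,0,0,0,0.054],[-0.01,0,0,0,8,0,0.054],[-0.02,0,0,0,16,0,0.054],[-0.03,0,0,0,24,0,0.054],[-0.039,0,0,0,30,0,0.054],[-0.039,0,0.03,0,30,0,0.054],[-0.039,0,0.06,0,30,0,0.054],[-0.039,0,0.07,0,30,0,0.054],[-0.039,0,0.07,0,30,0,0.054],[-0.039,0,0.07,0,30,0,0.054]]'; python3 tilt.py
python3 - <<'E'
from cell import arm
from h import *
W=cam(arm,"wrist");T=cam(arm,"side")
cv2.imwrite("pics/m9.png",np.hstack([W["frame"][120:420,100:460],cv2.resize(T["frame"][30:230,180:420],None,fx=1.5,fy=1.5)]))
E
```

```text
width: 57.0
1193.0 (222, 283, 120, 12)
side []
clock: 22.25
ee_pos: [535.7, -268.5, 109.1]
tcp_rot: [-0.256, 0.118, 0.959, 0.031]
contact_force: [-0.3, 1.0, -1.3]
width: 56.6
3885.5 (223, 278, 119, 43)
side []
```

View pics/m9.png

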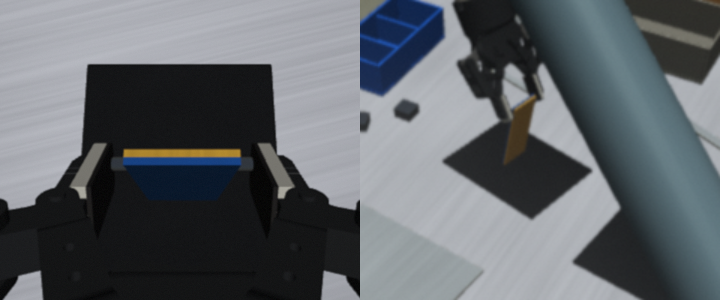

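```bash
cat > phi.py <<'E'
from cell import arm
from h import *
import sys
S=cam(arm,"side");s=arm.get_state();R=Ro.from_quat(s["tcp_rot"],scalar_first=True).as_matrix()
pin=s["ee_pos"]-10.7*R[:,2];d=np.array([.970,-.243,0]);y=np.array([.243,.970,0])
e=np.array([545.8,-271]);print("pin",pin,"padx",(pin[:2]-e)@d[:2],"pady",(pin[:2]-e)@y[:2],"j4",s["joint_positions"])
for f in range(-40,100,10):
    a=np.radians(f);u=-d*np.sin(a)+np.array([0,0,-np.cos(a)]);print(f,[proj(S,pin+98*u+k*22*y).round(0).tolist() for k in(-1,1)],proj(S,pin).round(0))
E
python3 phi.py
```

```text
pin [ 540.85245333 -269.7504497   117.4859708 ] padx -5.102760997244574 pady 0.009809950734267714 j4 [-0.50394937  1.02584297  0.78822802  1.84057962 -0.12816626 -0.2249672 ]
-40 [[272.0, 111.0], [259.0, 121.0]] [288. 101.]
-30 [[277.0, 118.0], [264.0, 127.0]] [288. 101.]
-20 [[282.0, 123.0], [269.0, 132.0]] [288. 101.]
-10 [[287.0, 128.0], [274.0, 137.0]] [288. 101.]
0 [[293.0, 132.0], [280.0, 141.0]] [288. 101.]
10 [[299.0, 135.0], [286.0, 144.0]] [288. 101.]
20 [[304.0, 136.0], [291.0, 146.0]] [288. 101.]
30 [[310.0, 137.0], [297.0, 147.0]] [288. 101.]
40 [[315.0, 137.0], [302.0, 147.0]] [288. 101.]
50 [[320.0, 135.0], [307.0, 145.0]] [288. 101.]
60 [[324.0, 132.0], [311.0, 142.0]] [288. 101.]
70 [[327.0, 128.0], [314.0, 138.0]] [288. 101.]
80 [[330.0, 122.0], [316.0, 133.0]] [288. 101.]
90 [[331.0, 116.0], [317.0, 127.0]] [288. 101.]
```

Comparing the far end's corners with the projection gives φ ≈ -3°, so the plate hung back to vertical and the grip was too light to turn with the tool. I'll untilt with a loose grip, grip firmly, and tilt again.

```bash
python3 -m inch '[[0,0,0,0,-8,0,0.0571],[0,0,0,0,-16,0,0.0572],[0,0,0,0,-24,0,0.0572],[0,0,0,0,-32,0,0.0572],[0,0,0,0,-40,0,0.0572],[0,0,0,0,-40,0,0.0572],[0,0,0,0,-40,0,0.0572],[0,0,0,0,-40,0,0.0572],[0,0,0,0,-40,0,0.05],[0,0,0,0,-40,0,0.05],[0,0,0,0,-40,0,0.05],[0,0,0,0,-40,0,0.05],[0,0,0,0,-40,0,0.05]]' 20;python3 tilt.py; python3 -m inch '[[0,0,0,0,0,0,0.048],[0,0,0,0,0,0,0.048],[0,0,0,0,6,0,0.048],[0,0,0,0,12,0,0.048],[0,0,0,0,18,0,0.048],[0,0,0,0,24,0,0.048],[0,0,0,0,30,0,0.048],[0,0,0,0,36,0,0.048],[0,0,0,0,40,0,0.048],[0,0,0,0,40,0,0.048]]' 35; python3 tilt.py
```

```text
clock: 24.12
ee_pos: [535.2, -268.2, 107.3]
tcp_rot: [0.086, 0.122, 0.989, -0.011]
contact_force: [-0.2, 0.4, -0.9]
width: 56.8
832.0 (222, 290, 120, 8)
side []
clock: 25.48
ee_pos: [535.9, -268.2, 104.0]
tcp_rot: [-0.258, 0.118, 0.958, 0.032]
contact_force: [1.2, 0.3, -2.2]
width: 55.8
940.5 (222, 284, 120, 9)
side []
```

```bash
cat >> phi.py <<'E'
h=cv2.cvtColor(S["frame"],cv2.COLOR_BGR2HSV);m=(h[...,0]>8)&(h[...,0]<28)&(h[...,1]>90)&(h[...,2]>50)
for a,r,k in blobs(m,60):
    if 230<r[0][0]<360 and 70<r[0][1]<220: print("brass",a,cv2.boxPoints(r).round(0).tolist())
E
python3 phi.py|grep -E 'pin|brass|^(0|10|20|30|40|50) '
```

```text
pin [ 540.88672211 -269.82373479  117.11445072] padx -5.051712002192277 pady -0.05294927266680016 j4 [-0.5041259   1.02450321  0.78512453  1.83764658 -0.12796803 -0.22510389]
0 [[293.0, 132.0], [280.0, 141.0]] [288. 101.]
10 [[299.0, 135.0], [286.0, 144.0]] [288. 101.]
20 [[304.0, 137.0], [291.0, 146.0]] [288. 101.]
30 [[310.0, 137.0], [297.0, 147.0]] [288. 101.]
40 [[315.0, 137.0], [302.0, 147.0]] [288. 101.]
50 [[320.0, 135.0], [307.0, 145.0]] [288. 101.]
brass 558.5 [[281.0, 93.0], [296.0, 93.0], [298.0, 144.0], [283.0, 144.0]]
```

```bash
python3 - <<'E'
from cell import arm
from h import *
S=cam(arm,"side");h=cv2.cvtColor(S["frame"],cv2.COLOR_BGR2HSV);m=(h[...,0]>8)&(h[...,0]<28)&(h[...,1]>90)&(h[...,2]>50)
for a,r,k in blobs(m,60):
    if 230<r[0][0]<360 and 70<r[0][1]<220: print(cv2.approxPolyDP(cv2.convexHull(k),2,True).reshape(-1,2).tolist())
s=arm.get_state();print(Ro.from_quat(s["tcp_rot"],scalar_first=True).as_matrix()[:,2])
E
```

```text
[[296, 93], [298, 133], [295, 138], [284, 144], [282, 103]]
[-0.48254108  0.12044407 -0.86755249]
```

φ ≈ +8° now, past vertical on the correct side. Next I set the far end on the pad and swing the pins over it in an arc.

```bash
python3 -m inch '[[0.01,0,0.006,0,0,0,0.052],[0.02,0,0.012,0,0,0,0.052],[0.027,0,0.0155,0,0,0,0.052],[0.023,0,0.022,0,0,0,0.052],[0.02,0,0.0275,0,0,0,0.052],[0.02,0,0.0275,0,0,0,0.052],[0.015,0,0.0265,0,0,0,0.052],[0.01,0,0.025,0,0,0,0.052],[0.005,0,0.0245,0,0,0,0.052],[-0.0005,0,0.024,0,0,0,0.052],[-0.007,0,0.023,0,0,0,0.052],[-0.014,0,0.022,0,0,0,0.052],[-0.02,0,0.023,0,0,0,0.052],[-0.0265,0,0.024,0,0,0,0.052],[-0.0265,0,0.024,0,0,0,0.052]]' 20; python3 tilt.py
python3 phi.py|grep -E 'pin|brass|^(0|10|20|30|40|50|60) '
python3 - <<'E'
from cell import arm
from h import *
S=cam(arm,"side");h=cv2.cvtColor(S["frame"],cv2.COLOR_BGR2HSV);m=(h[...,0]>8)&(h[...,0]<28)&(h[...,1]>90)&(h[...,2]>50)
for a,r,k in blobs(m,60):
    if 230<r[0][0]<360 and 70<r[0][1]<220: print(cv2.approxPolyDP(cv2.convexHull(k),2,True).reshape(-1,2).tolist())
E
```

```text
clock: 27.55
ee_pos: [550.9, -272.5, 77.5]
tcp_rot: [-0.25, 0.119, 0.96, 0.029]
contact_force: [10.5, -2.1, 18.9]
width: 55.4
718.0 (222, 301, 120, 8)
side []
pin [ 555.63467477 -273.65730549   87.02231906] padx 10.185359761702655 pady -0.1877603555816183 j4 [-0.499267    1.06960668  0.80904714  1.80540826 -0.12541189 -0.22170862]
0 [[287.0, 139.0], [275.0, 148.0]] [282. 109.]
10 [[293.0, 142.0], [280.0, 151.0]] [282. 109.]
20 [[299.0, 144.0], [286.0, 153.0]] [282. 109.]
30 [[304.0, 144.0], [291.0, 154.0]] [282. 109.]
40 [[309.0, 144.0], [296.0, 154.0]] [282. 109.]
50 [[314.0, 142.0], [301.0, 152.0]] [282. 109.]
60 [[318.0, 139.0], [304.0, 150.0]] [282. 109.]
brass 834.0 [[272.0, 107.0], [289.0, 99.0], [310.0, 148.0], [294.0, 155.0]]
[[287, 99], [308, 143], [295, 155], [275, 111]]
```

```bash
python3 -m inch '[[0,0,0,0,0,0,0.0562],[0,0,0,0,0,0,0.0568],[0,0,0,0,0,0,0.0568],[0,0,0,0,0,0,0.0568]]' 20; python3 phi.py|grep -E 'pin|brass'
```

```text
clock: 28.25
ee_pos: [549.6, -272.2, 76.7]
tcp_rot: [-0.252, 0.119, 0.96, 0.03]
contact_force: [8.6, -2.7, 14.1]
width: 56.5
pin [ 554.73361317 -273.44715923   86.00954376] padx 9.260264463163184 pady -0.20287645178535207 j4 [-0.49950686  1.07060383  0.80706347  1.80518334 -0.12574351 -0.22171303]
brass 834.0 [[272.0, 106.0], [289.0, 99.0], [310.0, 148.0], [294.0, 156.0]]
```

```bash
python3 -m inch '[[-0.0065,0,0,0,-2,0,0.0562],[-0.0127,0,0.0005,0,-4,0,0.0562],[-0.018,0,0.002,0,-6,0,0.0562],[-0.0234,0,0.0035,0,-9,0,0.0562],[-0.0285,0,0.0054,0,-11,0,0.0562],[-0.0338,0,0.0073,0,-14,0,0.0562],[-0.0385,0,0.0096,0,-16,0,0.0562],[-0.0437,0,0.0119,0,-19,0,0.0562],[-0.0483,0,0.0147,0,-21,0,0.0562],[-0.0529,0,0.0175,0,-24,0,0.0562],[-0.0573,0,0.0206,0,-27,0,0.0562],[-0.0616,0,0.0238,0,-30,0,0.0562],[-0.0616,0,0.0238,0,-30,0,0.0562]]' 20; python3 phi.py|grep -E 'pin|brass|^(50|60|70|80|90) '
```

```text
clock: 29.92
ee_pos: [585.3, -280.6, 21.9]
tcp_rot: [-0.0, 0.123, 0.992, 0.0]
contact_force: [0.0, -0.6, 0.1]
width: 57.1
pin [ 585.39872695 -280.7061324    32.61418681] padx 40.76935531720914 pady 0.20754222625921592 j4 [-5.44561112e-01  6.53280482e-01 -2.58686623e-02  8.93191298e-01
50 [[302.0, 154.0], [289.0, 164.0]] [271. 123.]
60 [[305.0, 152.0], [293.0, 161.0]] [271. 123.]
70 [[308.0, 148.0], [295.0, 158.0]] [271. 123.]
80 [[310.0, 143.0], [297.0, 153.0]] [271. 123.]
90 [[311.0, 138.0], [298.0, 148.0]] [271. 123.]
brass 811.0 [[262.0, 125.0], [274.0, 111.0], [311.0, 145.0], [299.0, 158.0]]
```

```bash
python3 -m inch '[[-0.001,0,0.004,0,0,0,0.0565],[-0.002,0,0.008,0,0,0,0.0565],[-0.002,0,0.012,0,0,0,0.0565],[-0.002,0,0.015,0,0,0,0.0565],[-0.002,0,0.017,0,0,0,0.0565],[-0.002,0,0.017,0,0,0,0.0565]]' 20;  python3 -m inch '[[0,0,0.001,0,0,0,0.0565],[0,0,0.002,0,0,0,0.0565],[0,0,0.002,0,0,0,0.0565]]'; python3 phi.py|grep -E 'pin|brass|^(70|80|90) '
```

```text
clock: 30.72
ee_pos: [588.0, -281.5, 4.7]
tcp_rot: [-0.0, 0.122, 0.992, 0.0]
contact_force: [0.1, 0.4, -0.5]
width: 56.9
clock: 31.1
ee_pos: [588.1, -281.5, 2.9]
tcp_rot: [0.0, 0.122, 0.992, -0.0]
contact_force: [0.1, -0.2, 0.2]
width: 56.7
pin [ 588.14602505 -281.51233476   13.62014977] padx 43.63014164903954 pady 0.09311937441855456 j4 [-5.43609806e-01  6.75768816e-01 -3.88431077e-02  8.55996528e-01
70 [[307.0, 154.0], [294.0, 164.0]] [270. 129.]
80 [[309.0, 149.0], [296.0, 159.0]] [270. 129.]
90 [[310.0, 144.0], [297.0, 154.0]] [270. 129.]
brass 721.0 [[261.0, 131.0], [271.0, 117.0], [311.0, 145.0], [301.0, 159.0]]
```

```bash
python3 -m inch '[[0,0,0.001,0,0,0,0.0565],[0,0,0.0015,0,0,0,0.0565],[0,0,0.0015,0,0,0,0.057],[0,0,0.0015,0,0,0,0.0575],[0,0,0.0015,0,0,0,0.058],[0,0,0.0015,0,0,0,0.0585],[0,0,0.0015,0,0,0,0.059]]'; python3 phi.py|grep -E 'pin|brass'; python3 -m inch '[[0,0,0,0,0,0,0.07],[0,0,0,0,0,0,0.07],[0,0,0,0,0,0,0.07],[0,0,0,0,0,0,0.085],[0,0,0,0,0,0,0.085],[0,0,-0.05,0,0,0,0.085],[0,0,-0.1,0,0,0,0.085],[0.0,0,-0.15,0,0,0,0.085],[0,0,-0.15,0,0,0,0.085],[0,0,-0.15,0,0,0,0.085]]'
python3 - <<'E'
from cell import arm
from h import *
W=cam(arm,"wrist");T=cam(arm,"top")
cv2.imwrite("pics/m10.png",np.hstack([W["frame"][:300,100:460],cv2.resize(T["frame"][70:250,280:500],None,fx=1.6,fy=1.667)]))
S=cam(arm,"side")
for n,c in(("w",W),("s",S)):
    h=cv2.cvtColor(c["frame"],cv2.COLOR_BGR2HSV);m=(h[...,0]>8)&(h[...,0]<28)&(h[...,1]>90)&(h[...,2]>50)
    for a,r,k in blobs(m,300):
        P=np.array([onz(c,q[0],12)[:2] for q in k],np.float32);r=cv2.minAreaRect(P)
        if 400<r[0][0]<700:print(n,r)
h=redm(S["frame"]);b=max(blobs(h),key=lambda b:b[0]);M=cv2.moments(b[2]);print("red side",M["m10"]/M["m00"],M["m01"]/M["m00"])
E
```

```text
clock: 32.02
ee_pos: [588.1, -281.5, 1.2]
tcp_rot: [-0.0, 0.123, 0.992, -0.0]
contact_force: [0.7, -1.1, 0.7]
width: 59.1
pin [ 588.08904536 -281.5018396    11.9357708 ] padx 43.57232102524751 pady 0.0894536134242685 j4 [-5.43629708e-01  6.77537373e-01 -4.04349817e-02  8.52820318e-01
brass 715.5 [[261.0, 132.0], [271.0, 117.0], [311.0, 145.0], [301.0, 159.0]]
clock: 33.33
ee_pos: [588.0, -281.4, 151.1]
tcp_rot: [-0.0, 0.122, 0.992, -0.0]
contact_force: [-0.6, -0.7, -1.0]
width: 84.6
w ((543.6552734375, -269.49127197265625), (45.3563117980957, 111.27116394042969), 75.3119888305664)
s ((580.4406127929688, 430.4780578613281), (102.14909362792969, 43.50709915161133), 28.246295928955078)
s ((544.162841796875, -269.05340576171875), (49.111507415771484, 114.17146301269531), 75.34617614746094)
red side 153.49089605734767 256.4486021505376
```

View pics/m10.png

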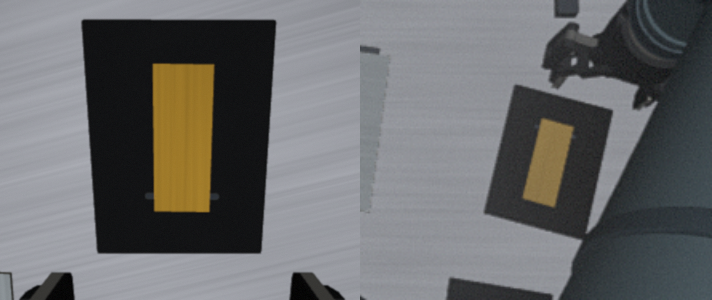

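The plate lies brass up and centred on the pad in both crops, with its pins at (150,196) and (215,196). It is about 3 mm off centre, under 1° out of line, and the robot is clear of it.

```bash
python3 -c "
from cell import arm
print(arm.sign_off())"
```

```text
the job is handed in; nothing more can be done
None
```

The blue plate now lies brass face up on the middle of the right-hand pad. I handed the job in at about 33.5 s on the robot's clock; no verdict is reported.

**What I did:**
- I slid the plate flat over the flap's front edge by its sides, until its centre was about 11.5 mm behind the edge and both pins were clear.
- I took it by the pins, lifted it and carried it to the pad.
- I set its far end on the pad, swung the pins over in an arc and lowered it. I let go only once the pins were about 3 mm above their resting height.

**Last checks:**
- **Position:** the wrist and side views put the plate's centre about 3 mm from the pad's centre and its length within 2° of the pad's. The plate measured 111–114 × 45–49 mm against the real 110 × 44; I assumed its height rather than measured it.
- **Red plate:** its position in the side view was unchanged.
- **Robot:** the gripper was about 150 mm clear and touching nothing.

**What did not go as expected:**
- **No free swing:** the plate did not swing when gripped at 20–30 N. I had to ease the opening to about 57 mm before it hung down.
- **Tool tilt:** my first attempt to turn the plate by tilting the tool slipped, and the repeat with a firmer grip gave only about 8° past upright. I finished the turn by pressing the far end on the pad, with up to about 22 N at the wrist.
- **Flap width:** the wrist view gave 256 mm for the flap's front edge instead of 260.

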